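# Show a bearing ball to the bench magnifier

## Robot

A 6-joint arm with a two-finger parallel gripper is mounted at the origin on a cart in front of the work surface, level with it; the furniture and walls round the work are solid. World frame = base frame: x ahead of the robot, y to its left, z up, the work surface at z = 0. Lengths are in m, angles in rad, forces in N, time in s.
With the tool pointing down it reaches from about 0.375 to 0.9 m from the base axis. Payload 3.1 kg.
Tool frame: the origin (TCP) lies on the centre line of the jaws, within the pads' length; the fingertips stand robot.tcp_to_tips ahead of it and the grasp point (between the pads) lies 3 mm ahead of it (robot.tcp_to_tips is the distance from the TCP to the fingertips, in m); z points along the fingers, y is the line along which they close (so a half turn about z gives the same grasp; the last joint's range is limited). The gripper opens to 87 mm and grips with 3 to 60 N. Pads are 19 mm wide; open, the fingers measure 117 mm over their backs; the gripper's body (75 mm by 190 mm) begins 51 mm behind the grasp point.
Start: joints at [1.079, 0.527, 1.433, -0, 1.181, -0.178], TCP at [0.192, 0.595, 0.245] pointing down, gripper open.
Joint ranges: [-3.08, 3.08], [-0.75, 2.2], [0.22, 2.44], [-1.43, 4.57], [0, 2.65], [-2.85, 2.85]. Speed limits (rad/s): [2.79, 2.79, 3.14, 3.14, 3.14, 3.14].

## Interface

Orientations are given as a unit quaternion [x, y, z, w].
In Python, from rig import robot gives the robot as it stands. The module is installed in compiled form; this text tells all that it offers.
- The arm moves only by the shell command python3 -m jog 'ROWS' [FORCE]. ROWS is JSON, one flat list of numbers, 5 for each row, row after row: the finger opening in m, from 0 to 0.087, then the shift along the tool's x, y, z in m, then the turn about the tool's z in units of 10 degrees (1.0 is 10 degrees). In form: [claw, x, y, z, roll, claw, x, y, z, roll, ...]. A call has 1 to 20 rows; each row shifts and turns the commanded pose from where the row before left it, along the tool's axes as they then stand; what a row does not reach is not made up. A row lasts 1/8 s, in which the tool goes at most 62.5 mm and 10.7 degrees, less where a joint would pass 70% of its speed; a pose out of reach is approached as far as the arm can. A call with a gripper value outside its range is refused whole. The fingers move at their own pace and stop on an object; FORCE is the grip in N (left out, the last holds). Time passes only in rows, so rows that do not move let the fingers close. It gives the time, the measured TCP pose, the force, the opening and the grip force at its end, in the units of the state.
- robot.get_obs(): the state, without advancing time (a new reading comes with each control period).
- robot.camera(name): name is "scene" or "top"; returns the picture (420x560x3 uint8, blue, green, red); there is no depth.
- robot.camera_model(name): a dict with "fx", "fy", "cx", "cy" (pixels), "distortion" ([k1, k2, p1, p2, k3] as OpenCV has them; the pictures are not rectified), "R" (3x3) and "t" (3): a world point X has camera coordinates R X + t. Camera axes: x right, y down, z forward; pixel columns grow to the right and rows downward; lengths in m; the calibration is good to about 2 mm. A picture is of the moment at which its call begins. camera_model takes no time and is no camera call.
- robot.hand_in(): hands the job in; it is judged then, once.
Trained networks look in the newest picture that a camera, given by its name, has taken for a name from the list of things; names that differ only in an ending like _2 or _b are one class to them, and where a whole thing is asked for, a point or a joint stands for the part that bears it (a point fixed in the world has none). Each returns a list of dicts, best first, with "conf" (0 to 1); they miss things now and then, are a little off and sometimes report something else, mostly with a low value. They report only what shows in the picture. A call takes as long as a camera call. They do not tell look-alikes from the thing itself.
- robot.look_for(camera, label): "extent" ([centre column, centre row, width, height] in pixels, round what is visible of it).
- robot.outline_of(camera, label): "region" (420x560 bool, what is visible of it) and "extent" ([centre column, centre row, width, height] in pixels, round what is visible of it).
The state is a dict: "time": time; "q": joint angles; "joint_velocities": joint speeds; "joint_torque": joint torques, N m; "position": TCP position; "tool_rot": TCP orientation; "ft_force": force on the tool from outside, world axes, zero at the start; "moment": the same for the moment, N m; "grip_width": finger opening in m; "grip_force": force on a finger pad.
Only numpy, scipy, OpenCV 4.12 (cv2) and the standard library are available. Lean on these libraries where they do the work, as an engineer would, in place of code of your own. Each camera call takes 0.05 s, during which the arm holds its last target. There are 200 camera calls.

## Task

Swing the bench magnifier by its red knob until the lens stands centred over the round green mat. Then pick up the blue tray by its black grip, carry it so gently that the loose steel ball stays in its pocket, and finish while still holding the tray: level and still in the air, with the ball's pocket right under the middle of the lens and about 10 cm below it. Leave the lens over the mat, and do not disturb the three thread spools or the tape measure.

Things in the scene. Friction and masses are not known exactly. Their poses are not given: they have to be found in the camera images.
- stand: Fixed foot and post of the bench magnifier: dark round foot 90 mm across and 18 mm high, steel post 18 mm thick. Origin at the centre of the underside of the foot; the hinge of the swing arm is upright and stands exactly over it, 232 to 272 mm above the surface.
- magnifier_arm (a joint): Swing angle of the white magnifier arm about the upright post, rad. 0: the arm points along the stand's own -x (roughly at the robot); growing values swing the lens to the robot's left, clockwise seen from above. Range -0.6 to 1.5. The joint is stiff: it turns when the knob is pushed sideways with about 3 N and stays where it is left.
- lens (a point): Centre of the underside of the lens ring (white ring 80 mm across, 14 mm thick, round a glass), 180 mm out from the hinge axis and 237 mm above the surface. Its z axis points up.
- knob (a point): Middle of the gripping length of the upright red knob on the outer end of the lens ring: a cylinder 18 mm across that stands up from 250 to 296 mm above the surface, 226 mm out from the hinge axis, in line with the arm and lens. It is taken from above; it does not turn on the arm, and fingers can slip round it as the arm swings.
- mat: Round green mat, 70 mm across and 1.5 mm thick, fixed flat on the surface close to the circle on which the lens travels. Origin at the centre of its underside.
- tray: Loose blue ball tray, about 0.16 kg: plate 220 x 64 x 8 mm, with 4 mm high lips along its long edges, one round pocket, two dark printed dots and an upright black grip at one end. Origin at the centre of its underside; x runs along its length from the grip end towards the ball's pocket, z up.
- grip (a point): Point on the axis of the tray's black grip, 42 mm above the tray's underside, 85 mm towards the tray's own -x. The grip is an upright block 30 mm along the tray, 20 mm across, from the plate (8 mm; a 40 x 30 mm foot reaches 12 mm) up to 62 mm above the underside.
- pocket (a point): Centre of the floor of the ball's pocket, the only one, at the end away from the grip: 24 mm across, 2 mm deep, its floor 6 mm above the tray's underside, 80 mm towards the tray's +x (165 mm from the grip). A ball in it rolls out if the tray is tipped by about 30 degrees or jerked.
- ball: Loose bright steel ball, 20 mm across, 33 g, lying in the pocket. Origin on its surface (it turns with the ball).
- ball_center (a point): Centre of the steel ball.
- thread_green: Bystander: green thread spool, 34 x 57 x 62 mm, standing. Origin at the centre of its underside.
- thread_red: Bystander: red thread spool, 34 x 57 x 62 mm, standing. Origin at the centre of its underside.
- tape_measure: Bystander: yellow tape measure, 52 x 66 x 17 mm, lying flat. Origin at the centre of its underside.
- thread_navy: Bystander: navy blue thread spool, 34 x 57 x 62 mm, standing. Origin at the centre of its underside.
- head (a point): Centre of the foot of a fixed, solid mannequin head, a tall obstacle to keep clear of: within about 110 mm of this point sideways and 350 mm high.
Things that resemble listed ones, but are neither listed nor needed, are in the scene too. Of the things that look like the mat, the larger one is meant.

How it is judged:
By the outcome, as a careful person would: the job done as asked, in the order asked, and still so for the second after the job is handed in, while the arm keeps its last pose, push and grip.
It also fails if it takes over 64 s, if anything falls off the work surface, if the arm or the gripper's body presses on something with over 40 N, if the wrist force passes 120 N, or if a joint passes its speed limit or range.

## Working session

There is one attempt and no reset: what is moved stays moved. The work goes in short steps, Python scripts to look and compute and a shell command to move; the robot and the scene stay as the last step left them, time stands still between calls to the robot, and variables do not carry over. Pictures are saved under pics/ and viewed, at most 10 in all, crops included, and the job is handed in when it is done.

```bash
mkdir -p pics; cat > h.py <<'E'
import numpy as np, cv2
from rig import robot
def model(c):
    m=robot.camera_model(c); K=np.array([[m['fx'],0,m['cx']],[0,m['fy'],m['cy']],[0,0,1.]])
    return K,np.array(m['distortion'],float),np.array(m['R']),np.array(m['t'])
def ray(c,u,v):
    K,D,R,t=model(c); p=cv2.undistortPoints(np.array([[[u,v]]],float),K,D)[0,0]
    return -R.T@t, R.T@np.array([p[0],p[1],1])
def onz(c,u,v,z):
    o,d=ray(c,u,v); return o+d*(z-o[2])/d[2]
def proj(c,X):
    K,D,R,t=model(c); return cv2.projectPoints(np.array(X,float).reshape(-1,1,3),cv2.Rodrigues(R)[0],t,K,D)[0][:,0]
def tri(u1,u2):
    A=[];b=[]
    for c,(u,v) in (('scene',u1),('top',u2)):
        o,d=ray(c,u,v); d/=np.linalg.norm(d); P=np.eye(3)-np.outer(d,d); A.append(P); b.append(P@o)
    return np.linalg.lstsq(np.vstack(A),np.hstack(b),rcond=None)[0]
E
python3 - <<'E'
from h import *
for c in ('scene','top'):
    cv2.imwrite(f'pics/{c}0.png',robot.camera(c))
    K,D,R,t=model(c); print(c,(-R.T@t).round(3))
    for l in ('stand','lens','knob','mat','tray','grip','ball','thread_green','thread_red','thread_navy','tape_measure'):
        r=robot.look_for(c,l)
        print(l,[(round(x['conf'],2),np.round(x['extent']).astype(int).tolist(),onz(c,*x['extent'][:2],0)[:2].round(3).tolist()) for x in r[:3]])
print(robot.get_obs(),robot.tcp_to_tips)
E
```

```text
scene [-0.556 -0.388  0.871]
stand [(0.66, [297, 213, 83, 80], [0.848, 0.229])]
lens [(0.8, [296, 182, 79, 24], [1.099, 0.345])]
knob [(0.68, [324, 307, 21, 16], [0.386, -0.062]), (0.56, [296, 186, 74, 23], [1.061, 0.329])]
mat [(0.62, [378, 308, 16, 17], [0.447, -0.205]), (0.5, [326, 278, 19, 14], [0.515, -0.021]), (0.46, [362, 270, 19, 22], [0.603, -0.108])]
tray [(0.57, [262, 235, 62, 20], [0.653, 0.278])]
grip [(0.81, [261, 233, 62, 21], [0.662, 0.285])]
ball [(0.5, [294, 184, 79, 24], [1.079, 0.342])]
thread_green [(0.7, [351, 292, 13, 24], [0.484, -0.113])]
thread_red [(0.67, [362, 268, 19, 22], [0.612, -0.107])]
thread_navy [(0.71, [188, 238, 17, 21], [0.519, 0.502])]
tape_measure [(0.67, [324, 306, 23, 16], [0.392, -0.06])]
top [0.409 0.123 1.471]
stand [(0.71, [276, 178, 84, 63], [0.655, 0.131])]
lens [(0.58, [279, 177, 82, 64], [0.66, 0.122])]
knob [(0.94, [279, 179, 81, 69], [0.653, 0.122])]
mat [(0.74, [323, 226, 23, 23], [0.508, -0.017]), (0.7, [386, 245, 21, 16], [0.454, -0.209])]
tray [(0.89, [226, 177, 65, 59], [0.658, 0.287])]
grip [(0.74, [226, 179, 62, 58], [0.652,
[... 305 characters left out ...]
 1.2, 'q': array([ 1.07950114e+00,  5.27509966e-01,  1.43269887e+00, -1.77953722e-05,
        1.18142051e+00, -1.78474556e-01]), 'joint_velocities': array([ 0.00102761, -0.00055358,  0.00105928,  0.00147318, -0.00026505,
        0.00071052]), 'joint_torque': array([-4.09863442e-04, -4.40027905e+01, -1.76977140e+01,  6.32384559e-02,
        5.04503853e-02,  5.97719293e-06]), 'position': array([0.1922873 , 0.59465505, 0.24454263]), 'tool_rot': array([ 1.55770015e-01,  9.87793350e-01, -2.00281437e-05,  1.74614131e-06]), 'ft_force': array([-0.09400442, -0.31868861,  0.17160856]), 'moment': array([-0.01414093,  0.05162261,  0.04968767]), 'grip_force': 0.0, 'grip_width': 0.08755986495605514} 0.022
```

View pics/scene0.png

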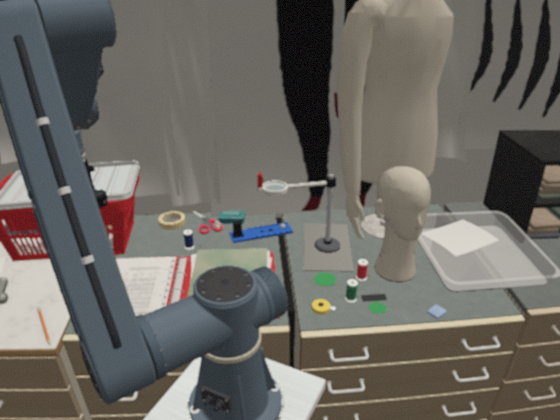

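View pics/top0.png

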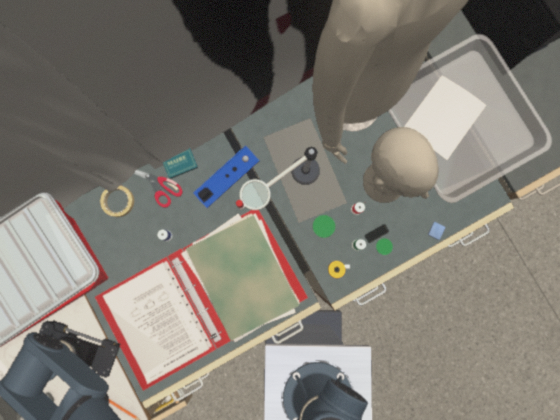

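The scene view shows the magnifier post at (328,243), the red knob at (261,181), the larger green mat at (325,279) and the tray at about (262,232). In the top view the knob is at (240,204), the lens at (255,194), the hinge at (311,153), the mat at (323,226) and the tray at (226,177). I'll zoom in on these.

```bash
python3 - <<'E'
from h import *
a=cv2.imread('pics/scene0.png')[165:290,215:385]; b=cv2.imread('pics/top0.png')[135:260,180:350]
f=lambda i:cv2.resize(i,None,fx=4,fy=4,interpolation=cv2.INTER_CUBIC)
cv2.imwrite('pics/zs.png',f(a)); cv2.imwrite('pics/zt.png',f(b))
knob=tri((261,181),(240,204)); hinge=onz('top',311,153,.272); foot=onz('top',306,173,.018);lens=onz('top',255.5,194.5,.25)
print(knob,onz('top',240,204,.296),hinge,foot,lens,onz('top',323.5,226,.0015),onz('scene',325,279,.0015))
E
```

```text
[0.54456756 0.21754619 0.27077203] [0.54084084 0.21719943 0.296     ] [0.6759162  0.04082024 0.272     ] [0.66992123 0.03847017 0.018     ] [0.57100724 0.18143667 0.25      ] [ 0.50868393 -0.01697543  0.0015    ] [ 0.50787123 -0.01936577  0.0015    ]
```

View pics/zs.png

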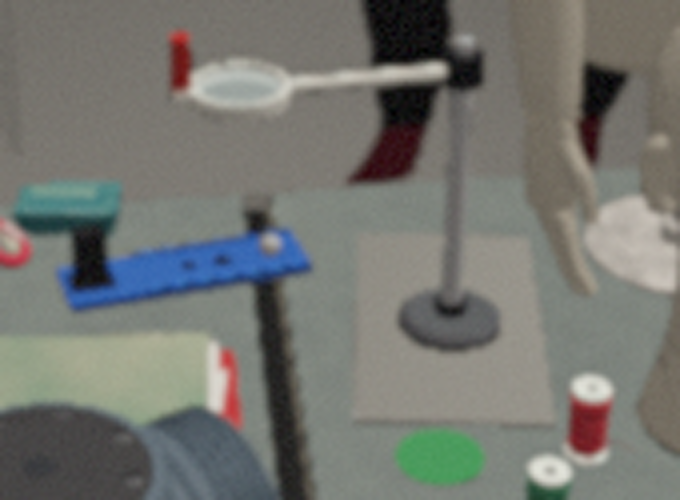

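View pics/zt.png

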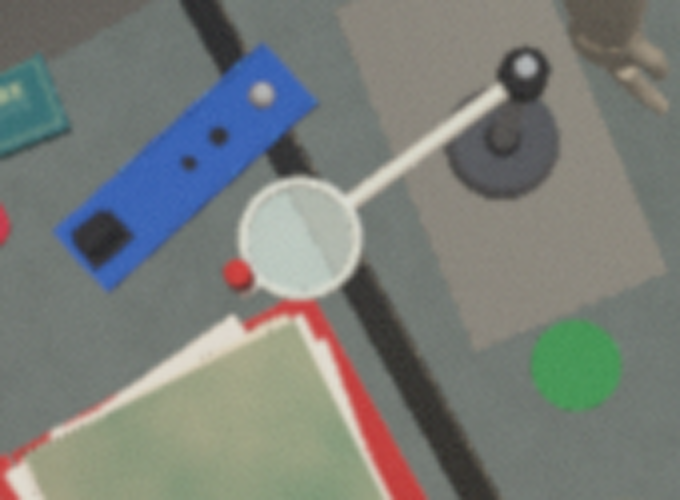

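```bash
cat >> h.py <<'E'
def yaw(): 
    from scipy.spatial.transform import Rotation as Ro
    R=Ro.from_quat(robot.get_obs()['tool_rot']).as_matrix(); return R
E
python3 - <<'E'
from h import *
T=lambda u,v:(180+u/4-.375,135+v/4-.375)
S=lambda u,v:(215+u/4-.375,165+v/4-.375)
p=lambda n,x:print(n,np.round(x,4))
p('knob',onz('top',*T(237,273),.296)); p('knobtri',tri(S(180,38),T(237,273)))
p('hinge top',onz('top',*T(524,68),.272)); p('hinge tri',tri(S(464,42),T(524,68))); p('foot',onz('top',*T(503,142),.009)); p('footS',onz('scene',*S(449,322),.009))
p('lens',onz('top',*T(300,238),.251)); p('mat',onz('top',*T(577,366),.0015)); p('matS',onz('scene',*S(441,457),.0015))
c=[onz('top',*T(*q),.010) for q in((55,230),(265,43),(318,102),(110,291))]; p('tray',np.array(c)); p('ctr',np.mean(c,0))
p('ball',onz('top',*T(262,94),.016)); p('grip',onz('top',*T(103,237),.062)); p('ballS',onz('scene',*S(270,242),.016))
p('R',yaw())
E
```

```text
knob [0.5436 0.22   0.296 ]
knobtri [0.5441 0.2198 0.2935]
hinge top [0.6795 0.0418 0.272 ]
hinge tri [0.6804 0.0411 0.2688]
foot [0.6805 0.0399 0.009 ]
footS [0.6761 0.039  0.009 ]
lens [0.5718 0.1837 0.251 ]
mat [ 0.5083 -0.0181  0.0015]
matS [ 0.5083 -0.0188  0.0015]
tray [[0.6083 0.3848 0.01  ]
 [0.7565 0.2252 0.01  ]
 [0.7104 0.1833 0.01  ]
 [0.5614 0.3411 0.01  ]]
ctr [0.6592 0.2836 0.01  ]
ball [0.715  0.2264 0.016 ]
grip [0.5963 0.3395 0.062 ]
ballS [0.719  0.2289 0.016 ]
R [[-0.9515  0.3077 -0.    ]
 [ 0.3077  0.9515 -0.    ]
 [-0.     -0.     -1.    ]]
```

```bash
python3 -m jog '[0.087,0,0,-0.0525,0, 0.087,0,0,-0.0525,0, 0.087,-0.045,-0.025,0,0, 0.087,-0.045,-0.025,0,0, 0.087,-0.045,-0.025,0,0, 0.087,-0.045,-0.025,0,0, 0.087,-0.045,-0.025,0,0, 0.087,-0.045,-0.025,0,0, 0.087,-0.045,-0.025,0,0, 0.087,-0.045,-0.025,0,0, 0.087,-0.045,-0.025,0,0, 0.087,-0.045,-0.025,0,0, 0.087,0,0,0,0.9, 0.087,0,0,0,0.9, 0.087,0,0,0,0.9, 0.087,0,0,0,0.8, 0.087,0,0,0,0]' 15; python3 - <<'E'
from h import *
o=robot.get_obs();R=yaw();print(R.round(3),R.T@(np.array([.544,.2195,.278])-o['position']),o['q'])
E
```

```text
time: 3.32
position: [0.5435, 0.2183, 0.3496]
tool_rot: [0.445, 0.896, -0.0, -0.0]
ft_force: [-0.3, 0.2, 0.9]
grip_width: 0.0873
grip_force: 0.0
[[-0.604  0.797 -0.   ]
 [ 0.797  0.604 -0.   ]
 [ 0.    -0.    -1.   ]] [0.0006477  0.00117877 0.07155258] [ 1.91239230e-01  3.71630058e-01  1.39751185e+00 -1.31012852e-05
  1.37252850e+00 -4.57524050e-01]
```

```bash
python3 -m jog '[0.087,0.0005,0.001,0.024,0, 0.087,0,0,0.024,0, 0.087,0,0,0.0235,0, 0.087,0,0,0,0, 0.03,0,0,0,0, 0.015,0,0,0,0, 0.015,0,0,0,0, 0.015,0,0,0,0, 0.015,0,0,0,0, 0.015,0,0,0,0]' 12; python3 - <<'E'
from h import *
print(robot.camera('top').shape)
o=robot.get_obs();p=o['position'];R=yaw();h=np.array([.679,.041])
print(p,np.linalg.norm(p[:2]-h),np.degrees(np.arctan2(*(p[:2]-h)[::-1])),R[:,0])
E
```

```text
time: 4.58
position: [0.544, 0.2193, 0.278]
tool_rot: [0.446, 0.895, -0.0, -0.0]
ft_force: [-0.1, 0.7, 0.3]
grip_width: 0.0352
grip_force: 0.0
(420, 560, 3)
[0.54399834 0.21933491 0.2780471 ] 0.22367115879051033 127.12615781432375 [-6.02945956e-01  7.97782034e-01 -7.75964502e-07]
```

```bash
python3 -m jog '[0.01,0,0,0,0, 0.01,0,0,0,0, 0.01,0,0,0,0, 0.01,0,0,0,0, 0.01,-0.0009,-0.0196,0,-0.5, 0.01,-0.0009,-0.0196,0,-0.5, 0.01,-0.0009,-0.0196,0,-0.5, 0.01,-0.0009,-0.0196,0,-0.5]' 15
```

```text
time: 5.62
position: [0.4915, 0.1617, 0.2781]
tool_rot: [0.282, 0.959, 0.001, 0.001]
ft_force: [4.3, 0.9, -3.8]
grip_width: 0.0173
grip_force: 15.0
```

```bash
python3 -m jog '[0.01,-0.0009,-0.0196,0,-0.5, 0.01,-0.0009,-0.0196,0,-0.5, 0.01,-0.0009,-0.0196,0,-0.5, 0.01,-0.0009,-0.0196,0,-0.5, 0.01,-0.0009,-0.0196,0,-0.5, 0.01,-0.0009,-0.0196,0,-0.5, 0.01,-0.0009,-0.0196,0,-0.5, 0.01,-0.0009,-0.0196,0,-0.5, 0.01,-0.0009,-0.0196,0,-0.5, 0.01,-0.0009,-0.0196,0,-0.5, 0.01,-0.0002,-0.0086,0,-0.22, 0.01,0,0,0,0, 0.01,0,0,0,0]'; python3 - <<'E'
from h import *
o=robot.get_obs();p=o['position'];R=yaw();h=np.array([.679,.041])
print(p,np.linalg.norm(p[:2]-h),np.degrees(np.arctan2(*(p[:2]-h)[::-1])),R[:,0])
E
```

```text
time: 7.25
position: [0.4698, -0.0351, 0.278]
tool_rot: [-0.167, 0.986, -0.001, 0.002]
ft_force: [5.8, 0.1, -6.3]
grip_width: 0.0178
grip_force: 15.0
[ 0.46983215 -0.03514374  0.27802873] 0.22259617854018365 -159.99688775124662 [-0.94411667 -0.32958836 -0.00390204]
```

```bash
python3 -m jog '[0.06,0,0,0,0, 0.06,0,0,0,0, 0.06,0,0,0,0, 0.06,0,0,0,0, 0.06,0,0,-0.03,0, 0.06,0,0,-0.04,0, 0.06,0,0.05,0,0, 0.06,0,0.05,0,0, 0.06,0,0.05,0,0, 0.06,0,0.05,0,0]'; python3 - <<'E'
from h import *
f=lambda i:cv2.resize(i,None,fx=5,fy=5,interpolation=cv2.INTER_CUBIC)
a=robot.camera('top')[150:260,270:350]; b=robot.camera('scene')[165:295,270:350]
b=cv2.resize(b,(400,550),interpolation=cv2.INTER_CUBIC) ;a=cv2.resize(a,(400,550),interpolation=cv2.INTER_CUBIC)
cv2.imwrite('pics/sw.png',np.hstack([a,b]))
L=(.5083,-.0182)
for c in('top','scene'): print(c,proj(c,[[*L,.251],[*L,.237],[*L,.0015]]))
o=robot.get_obs();R=yaw();print(o['position'],R.round(3))
E
```

```text
time: 8.5
position: [0.4011, 0.1556, 0.3482]
tool_rot: [-0.167, 0.986, -0.0, 0.0]
ft_force: [0.6, 0.4, -0.7]
grip_width: 0.0604
grip_force: 0.0
top [[333.32925941 219.63237967]
 [332.69975116 220.06610214]
 [323.89942706 226.12934925]]
scene [[328.59485444 208.02962409]
 [328.36275514 212.36628907]
 [324.69710119 278.82324824]]
[0.39933182 0.15767041 0.34810045] [[-0.942 -0.336 -0.001]
 [-0.336  0.942  0.002]
 [ 0.001  0.002 -1.   ]]
```

View pics/sw.png

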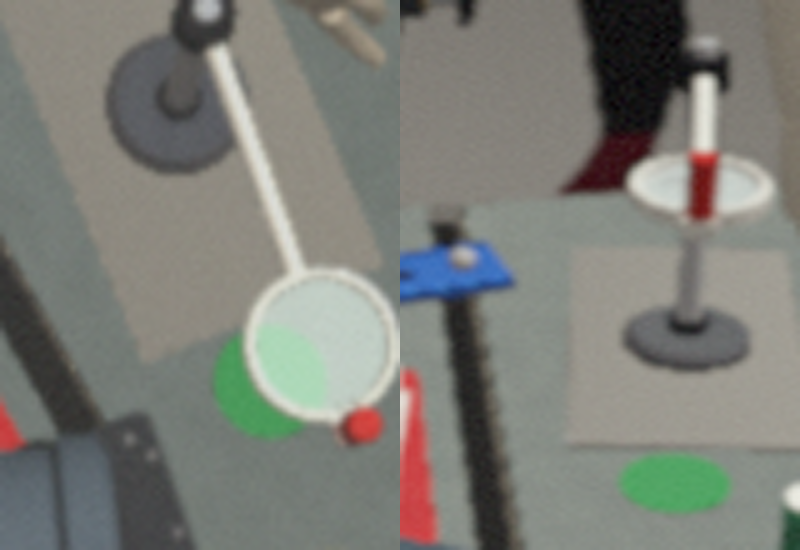

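```bash
python3 - <<'E'
from h import *
t=(270+322/5-.4,150+343/5-.4); s=(270+301/5-.4,165+187/4.23-.4)
print(onz('top',*t,.251),onz('scene',*s,.249),tri(s,t))
print(onz('top',270+362/5-.4,150+425/5-.4,.296))
o=robot.get_obs();R=yaw();d=np.array([.684,-.729]);p=np.array([.659,.284])-.085*d
print(p,R.T@(np.array([*p,.25])-o['position']),o['q'])
E
```

```text
[ 0.51198454 -0.0199098   0.251     ] [ 0.50895037 -0.02166893  0.249     ] [ 0.51234806 -0.02043658  0.24699209]
[ 0.46810856 -0.03416231  0.296     ]
[0.60086  0.345965] [-0.25313194  0.10949828  0.09811477] [ 1.13361102e-01  1.28172468e-01  1.74572771e+00  1.79794331e-03
  1.26890041e+00 -1.80041970e+00]
```

```bash
python3 -m jog '[0.06,-0.0422,0.0183,0,0, 0.06,-0.0422,0.0183,0,0, 0.06,-0.0422,0.0183,0,0, 0.06,-0.0422,0.0183,0,0, 0.06,-0.0422,0.0183,0,0, 0.06,-0.0422,0.0183,0,0, 0.06,0,0,0,0.95, 0.06,0,0,0,0.95, 0.06,0,0,0,0.95, 0.06,0,0,0,0.95, 0.06,0,0,0,0.95, 0.06,0,0,0,0.95, 0.06,0,0,0,0.94, 0.06,0,0,0.0436,0, 0.06,0,0,0.0436,0, 0.06,0,0,0.0436,0, 0.06,0,0,0.0436,0, 0.06,0,0,0.0436,0, 0.06,0,0,0,0]'; python3 - <<'E'
from h import *
o=robot.get_obs();R=yaw()
print(o['position'],R.round(3))
p=np.array([.60086,.345965,.044]);print(R.T@(p-o['position']))
a=robot.camera('top')[140:225,180:265]; b=robot.camera('scene')[190:260,215:300]
cv2.imwrite('pics/gr.png',np.hstack([cv2.resize(a,(400,400),interpolation=2),cv2.resize(b,(400,329),interpolation=2)[np.minimum(np.arange(400),328)]]))
E
```

```text
time: 10.98
position: [0.6022, 0.3394, 0.1256]
tool_rot: [0.4, 0.916, -0.004, -0.003]
ft_force: [0.0, 0.5, 0.2]
grip_width: 0.0598
grip_force: 0.0
[0.60219689 0.3393992  0.12560887] [[-0.68   0.733 -0.009]
 [ 0.733  0.68  -0.004]
 [ 0.003 -0.009 -1.   ]]
[0.00544538 0.00424745 0.08159174]
```

View pics/gr.png

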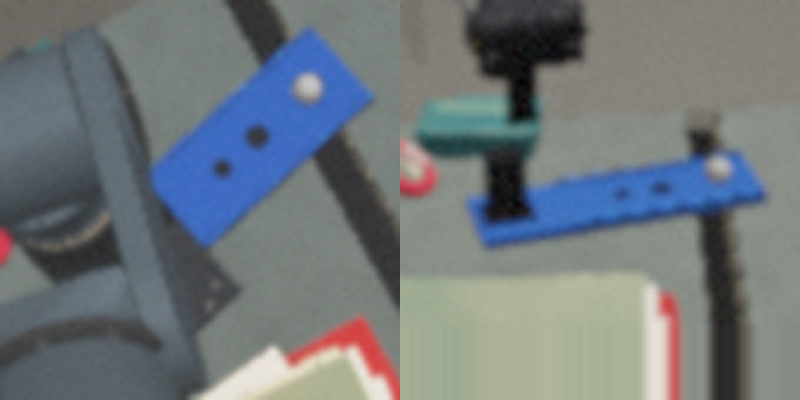

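```bash
python3 -m jog '[0.06,0.005,0.003,0,0, 0.06,0,0,0.03,0, 0.06,0,0,0.03,0, 0.06,0,0,0.0215,0, 0.06,0,0,0,0, 0.04,0,0,0,0, 0.03,0,0,0,0, 0.01,0,0,0,0, 0.01,0,0,0,0, 0.01,0,0,0,0, 0.01,0,0,0,0]' 10; python3 -m jog '[0.01,0,0,0,0, 0.01,0,0,0,0, 0.01,0,0,0,0]' 55;  python3 -c "
from h import *
print(yaw().round(3))"
```

```text
time: 12.45
position: [0.6035, 0.3472, 0.0488]
tool_rot: [0.4, 0.917, 0.0, 0.0]
ft_force: [-1.0, 0.6, 2.6]
grip_width: 0.0198
grip_force: 10.0
time: 12.82
position: [0.6035, 0.3473, 0.0488]
tool_rot: [0.4, 0.917, 0.0, 0.0]
ft_force: [-1.7, 0.3, 2.4]
grip_width: 0.0199
grip_force: 55.0
[[-0.68   0.733  0.   ]
 [ 0.733  0.68   0.   ]
 [-0.     0.    -1.   ]]
```

```bash
python3 -m jog '[0.01,0,0,-0.003,0, 0.01,0,0,-0.006,0, 0.01,0,0,-0.010,0, 0.01,0,0,-0.012,0, 0.01,0,0,-0.014,0, 0.01,0,0,-0.014,0, 0.01,0,0,-0.014,0, 0.01,0,0,-0.014,0, 0.01,0,0,-0.014,0, 0.01,0,0,-0.012,0, 0.01,0,0,-0.009,0, 0.01,0,0,-0.006,0, 0.01,0,0,-0.003,0, 0.01,0,0,0,0, 0.01,0,0,0,0]' 55; python3 - <<'E'
from h import *
o=robot.get_obs();R=yaw();print(o['position'],R.round(3),o['q'])
a=robot.camera('top')[110:235,150:280]; b=robot.camera('scene')[155:265,200:315]
cv2.imwrite('pics/li.png',np.hstack([cv2.resize(a,(400,385),interpolation=2),cv2.resize(b,(400,385),interpolation=2)]))
E
```

```text
time: 14.7
position: [0.6031, 0.3471, 0.179]
tool_rot: [0.4, 0.917, -0.0, -0.0]
ft_force: [0.4, -0.1, -2.6]
grip_width: 0.0192
grip_force: 55.0
[0.60310661 0.34711263 0.17900597] [[-0.68   0.733 -0.001]
 [ 0.733  0.68  -0.   ]
 [ 0.    -0.001 -1.   ]] [ 3.62041862e-01  6.93839713e-01  1.29657467e+00  1.00794395e-06
  1.15224421e+00 -3.86316053e-01]
```

View pics/li.png

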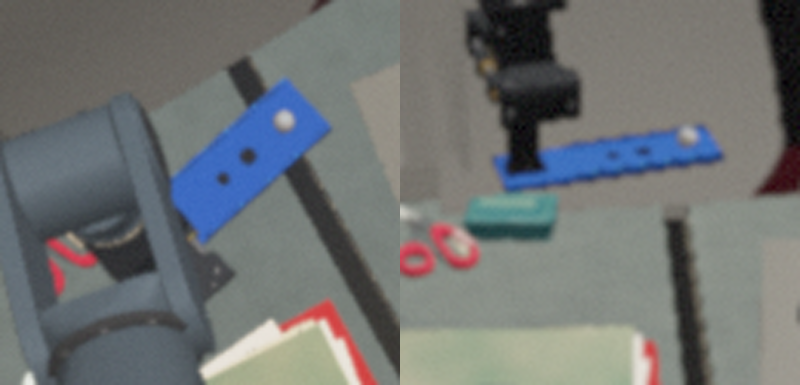

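```bash
python3 -m jog '[0.01,0,0,0,0.1, 0.01,0,0,0,0.2, 0.01,0,0,0,0.3, 0.01,0,0,0,0.345, 0.01,0,0,0,0.345, 0.01,0,0,0,0.345, 0.01,0,0,0,0.345, 0.01,0,0,0,0.345, 0.01,0,0,0,0.345, 0.01,0,0,0,0.345, 0.01,0,0,0,0.345, 0.01,0,0,0,0.345, 0.01,0,0,0,0.3, 0.01,0,0,0,0.2, 0.01,0,0,0,0.1, 0.01,0,0,0,0, 0.01,0,0,0,0]' ; python3 - <<'E'
from h import *
print('before',tri((200+288*115/400-.4,155+134*110/385-.4),(150+285*130/400-.4,110+121*125/385-.4)))
o=robot.get_obs();R=yaw();p=o['position'];print(p,R.round(3),o['q'])
b=p+R[:,0]*-.165 if R[1,0]>0 else p+R[:,0]*.165
b[2]=p[2]-.0488+.016
print('pred ball',b,[proj(c,b) for c in('top','scene')])
im={c:robot.camera(c) for c in('top','scene')}
px={}
for c in im:
    u,v=proj(c,b)[0].astype(int); g=im[c][v-20:v+20,u-20:u+20].astype(int); m=(g.min(2)>120)&(g.max(2)-g.min(2)<50)
    ys,xs=np.where(m); print(c,len(xs),xs.mean()+u-20,ys.mean()+v-20,xs.std(),ys.std()); px[c]=(xs.mean()+u-20,ys.mean()+v-20)
B=tri(px['scene'],px['top']);print(B); d=np.array([.511,-.0205])-B[:2]
print('move tool',R.T@np.array([*d,0]),'pred-based',R.T@np.array([*(np.array([.511,-.0205])-b[:2]),0]))
E
```

```text
time: 16.92
position: [0.6034, 0.3472, 0.1796]
tool_rot: [0.708, 0.706, 0.0, 0.0]
ft_force: [-0.4, 1.1, -2.2]
grip_width: 0.0196
grip_force: 55.0
before [0.71314492 0.22507231 0.1506743 ]
[0.60343462 0.34724065 0.17955773] [[ 0.003  1.     0.   ]
 [ 1.    -0.003  0.   ]
 [ 0.     0.    -1.   ]] [ 3.62052245e-01  6.93273500e-01  1.29605192e+00 -1.28492516e-05
  1.15219653e+00  3.64930824e-01]
pred ball [0.60296052 0.18224133 0.14675773] [array([[257.07772308, 188.0342538 ]]), array([[279.4443466 , 210.51269739]])]
top 371 263.9676549865229 185.65498652291106 10.13435509842731 13.325677771603013
scene 1056 280.5568181818182 208.20549242424244 12.112110100562752 12.622596086165796
[0.60438533 0.16989938 0.15804319]
move tool [-1.90666927e-01 -9.28378549e-02 -9.24145448e-06] pred-based [-2.03004733e-01 -9.13775889e-02 -9.31491323e-06]
```

```bash
python3 -m jog '[0.01,-0.002,-0.0009,0,0, 0.01,-0.005,-0.0023,0,0, 0.01,-0.008,-0.0036,0,0, 0.01,-0.011,-0.005,0,0, 0.01,-0.0126,-0.0057,0,0, 0.01,-0.0126,-0.0057,0,0, 0.01,-0.0126,-0.0057,0,0, 0.01,-0.0126,-0.0057,0,0, 0.01,-0.0126,-0.0057,0,0, 0.01,-0.0126,-0.0057,0,0, 0.01,-0.0126,-0.0057,0,0, 0.01,-0.0126,-0.0057,0,0, 0.01,-0.0126,-0.0057,0,0, 0.01,-0.0126,-0.0057,0,0, 0.01,-0.0126,-0.0057,0,0, 0.01,-0.0126,-0.0057,0,0, 0.01,-0.011,-0.005,0,0, 0.01,-0.008,-0.0036,0,0, 0.01,-0.005,-0.0023,0,0, 0.01,-0.002,-0.0009,0,0]'; python3 -m jog '[0.01,0,0,0,0, 0.01,0,0,0,0]';  python3 - <<'E'
from h import *
o=robot.get_obs();R=yaw();p=o['position'];print(p,R.round(3))
b=p-R[:,0]*.165; b[2]=p[2]-.0488+.016
im={c:robot.camera(c) for c in('top','scene')}
L=[.511,-.0205,.251]
for c in im: print(c,proj(c,[b,L,[.5083,-.0182,.0015]]).round(1).tolist())
a=im['top'][140:240,270:370]; s=im['scene'][165:295,255:385]
cv2.imwrite('pics/fin.png',np.hstack([cv2.resize(a,(400,400),interpolation=2),cv2.resize(s,(400,400),interpolation=2)]))
E
```

```text
time: 19.52
position: [0.5108, 0.1441, 0.1796]
tool_rot: [0.708, 0.706, 0.0, 0.0]
ft_force: [0.8, -0.5, -2.5]
grip_width: 0.0196
grip_force: 55.0
time: 19.77
position: [0.511, 0.1446, 0.1795]
tool_rot: [0.708, 0.706, 0.0, 0.0]
ft_force: [-1.2, -0.3, -1.2]
grip_width: 0.02
grip_force: 55.0
[0.51100212 0.14457675 0.17954886] [[ 0.003  1.     0.   ]
 [ 1.    -0.003  0.   ]
 [ 0.     0.    -1.   ]]
top [[329.8, 221.8], [334.2, 218.6], [323.9, 226.1]]
scene [[327.9, 239.0], [329.7, 207.8], [324.7, 278.8]]
```

View pics/fin.png

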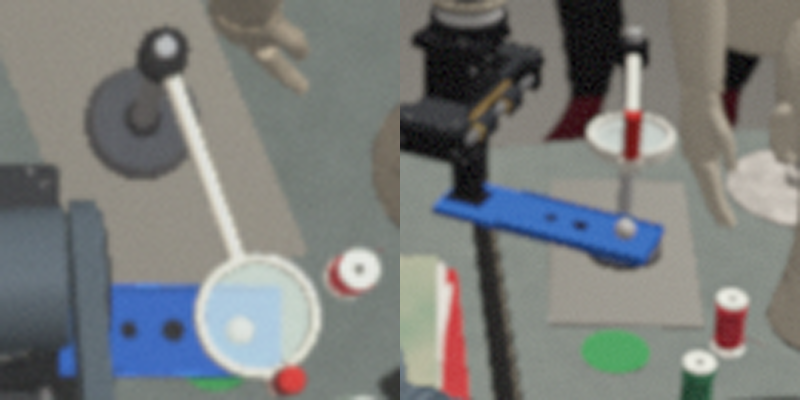

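The final picture shows the ball in its pocket at top (330.0,221.9) and scene (328.1,238.4), where I predicted it. The lens is centred at top (334.1,218.4), also as predicted, and the tray is level. I'll let it settle and hand in.

```bash
python3 -m jog '[0.01,0,0,0,0, 0.01,0,0,0,0, 0.01,0,0,0,0, 0.01,0,0,0,0]'; python3 -c "
from rig import robot; print(robot.hand_in())"
```

```text
time: 20.38
position: [0.5108, 0.1443, 0.1795]
tool_rot: [0.708, 0.706, 0.0, 0.0]
ft_force: [-0.0, 0.3, -2.2]
grip_width: 0.0197
grip_force: 55.0
the job is handed in; nothing more can be done
None
```

The job is handed in at 20.4 s: the lens is about 3–4 mm off the mat's centre, and the tray is held level and still, with the ball in its pocket under the lens centre and about 10 cm below it; I saw no contact with the spools or tape measure, though I did not re-measure them.

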